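Lay the scale bar and the kernel plates in the grain imager's tray and shut it

TASK

Draw the grain imager's tray fully out and lay the scale bar flat in it, its long edge flush against the inner face of the tray's front bar. Then lay every kernel plate that is on the bench flat in the tray behind the scale bar, side by side, each with one short end flush against the scale bar's other long edge and wholly within the bar's length. With the bar and all the plates flush, slide the tray gently and fully shut so that they stay that way; leave the jar, the tube rack and the timer where they are.

Things in the scene. Friction and masses are not known exactly. Their poses are not given: they have to be found in the camera images.
- tray (a joint): Imager's slide-out tray: travel in m, 0 = shut, 0.17 = fully out (end stop). Slides out along -x of tray_datum, needs about 4 N, stays where left, no latch (a push towards the imager moves it in). Imager: fixed low white housing 320 mm wide, 280 deep, 85 high; its front slot, 73 mm high, takes the loaded tray. The front face is at datum x = the travel.
- tray_datum (a point): On the tray: middle of the inner face of its front bar, on the tray floor (20 mm above the bench). x horizontal into the imager (the way it shuts), y left along the front bar, z up. Aluminium front bar: 252 mm long, 12 mm thick (x -12 to 0), 10 mm high above the floor. Floor 240 mm wide (y -120 to 120) between side walls 8 mm high, open at the rear.
- tray_handle (a point): On the tray: middle of its black handle bar, 110 mm (y) by 10 mm (x) by 30 mm high, at x = -56, z = 15 mm of tray_datum (top 50 mm above the bench), same axes. A gap of 39 mm lies between it and the front bar; two stays, 8 mm wide, at y = -48 and 48 mm.
- bar_center (a point): Scale bar, loose, 0.5 kg: steel straightedge 30 mm (x) by 200 mm (y, length) by 10 mm thick; black upright grip 12 mm (x) by 70 mm (y) on its middle, top 40 mm above its underside. Either long edge may face the front bar. Point: its middle, 20 mm above its underside, z up. Laid flush it is at x = 15 mm of tray_datum.
- plate1_center (a point): Kernel plate, loose, 0.08 kg, may be absent: grey plate 80 mm (x, length) by 32 mm (y) by 10 mm thick, yellow kernels in its top; grey upright grip 12 mm (x) by 26 mm (y) across its middle, top 40 mm above its underside. All alike, either end will do. Point: its middle, 20 mm above its underside, z up. All flush: x = 70 mm of tray_datum. Five fit along the scale bar at 38 mm pitch.
- plate2_center (a point): Kernel plate, loose, 0.08 kg, may be absent: grey plate 80 mm (x, length) by 32 mm (y) by 10 mm thick, yellow kernels in its top; grey upright grip 12 mm (x) by 26 mm (y) across its middle, top 40 mm above its underside. All alike, either end will do. Point: its middle, 20 mm above its underside, z up. All flush: x = 70 mm of tray_datum. Five fit along the scale bar at 38 mm pitch.
- plate3_center (a point): Kernel plate, loose, 0.08 kg, may be absent: grey plate 80 mm (x, length) by 32 mm (y) by 10 mm thick, yellow kernels in its top; grey upright grip 12 mm (x) by 26 mm (y) across its middle, top 40 mm above its underside. All alike, either end will do. Point: its middle, 20 mm above its underside, z up. All flush: x = 70 mm of tray_datum. Five fit along the scale bar at 38 mm pitch.
- plate4_center (a point): Kernel plate, loose, 0.08 kg, may be absent: grey plate 80 mm (x, length) by 32 mm (y) by 10 mm thick, yellow kernels in its top; grey upright grip 12 mm (x) by 26 mm (y) across its middle, top 40 mm above its underside. All alike, either end will do. Point: its middle, 20 mm above its underside, z up. All flush: x = 70 mm of tray_datum. Five fit along the scale bar at 38 mm pitch.
- plate5_center (a point): Kernel plate, loose, 0.08 kg, may be absent: grey plate 80 mm (x, length) by 32 mm (y) by 10 mm thick, yellow kernels in its top; grey upright grip 12 mm (x) by 26 mm (y) across its middle, top 40 mm above its underside. All alike, either end will do. Point: its middle, 20 mm above its underside, z up. All flush: x = 70 mm of tray_datum. Five fit along the scale bar at 38 mm pitch.
- jar: Bystander: low closed white jar 60 mm across, 55 mm high; origin at the centre of its underside.
- rack: Bystander: white tube rack 60 x 130 mm, 90 mm high with its tubes; origin at the centre of its underside.
- timer: Bystander: white pocket timer 60 x 90 mm, 20 mm high; origin at the centre of its underside.
Mind the look-alikes: they are no part of the job. Leave any red look-alike of the part that bears plate2_center alone.

How it is judged:
On the way, in this order (a step that is already met when the one before it is completed fails the run):
1. the scale bar lies flat in the tray, flush against its front bar and released (x of bar_center in the frame of tray_datum between 0.011 and 0.0172 m and z of bar_center in the frame of tray_datum between 0.016 and 0.024 m and angle between the y axis of bar_center and the y axis of tray_datum, either way round below 0.02 rad and angle between bar_center's own z axis and vertical below 0.05 rad and contact force between the fingers and bar below 0.1 N and linear speed of bar below 0.01 m/s), for 0.2 s.
2. with the tray still out (more than 140 mm), every kernel plate lies flat behind the flush scale bar with an end flush against it, released (value of joint tray above 0.14 m and x of bar_center in the frame of tray_datum between 0.011 and 0.0172 m and z of bar_center in the frame of tray_datum between 0.016 and 0.024 m and angle between the y axis of bar_center and the y axis of tray_datum, either way round below 0.02 rad and angle between each of bar_center, plate1_center, plate2_center, plate3_center, plate4_center, plate5_center's own z axis and vertical below 0.05 rad and x of plate1_center in the frame of tray_datum between 0.064 and 0.0745 m and z of plate1_center in the frame of tray_datum between 0.016 and 0.024 m and y of plate1_center in the frame of bar_center between -0.088 and 0.088 m and angle between the x axis of each of plate1_center, plate2_center, plate3_center, plate4_center, plate5_center and the x axis of tray_datum, either way round below 0.045 rad and x of plate2_center in the frame of tray_datum between 0.064 and 0.0745 m and z of plate2_center in the frame of tray_datum between 0.016 and 0.024 m and y of plate2_center in the frame of bar_center between -0.088 and 0.088 m and x of plate3_center in the frame of tray_datum between 0.064 and 0.0745 m and z of plate3_center in the frame of tray_datum between 0.016 and 0.024 m and y of plate3_center in the frame of bar_center between -0.088 and 0.088 m and x of plate4_center in the frame of tray_datum between 0.064 and 0.0745 m and z of plate4_center in the frame of tray_datum between 0.016 and 0.024 m and y of plate4_center in the frame of bar_center between -0.088 and 0.088 m and x of plate5_center in the frame of tray_datum between 0.064 and 0.0745 m and z of plate5_center in the frame of tray_datum between 0.016 and 0.024 m and y of plate5_center in the frame of bar_center between -0.088 and 0.088 m and contact force between the fingers and plate1 below 0.1 N and contact force between the fingers and plate2 below 0.1 N and contact force between the fingers and plate3 below 0.1 N and contact force between the fingers and plate4 below 0.1 N and contact force between the fingers and plate5 below 0.1 N and linear speed of each of plate1, plate2, plate3, plate4, plate5 below 0.01 m/s), for 0.2 s.
At the end, for the whole second after the job is handed in: Tray shut within 6 mm; scale bar flat, within about 2 mm of the front bar and parallel to 0.02 rad; every plate present flat, its end against the scale bar (within 4.5 mm of its all-flush place, square to 0.045 rad) and within the bar's length; all at rest (value of joint tray below 0.006 m and x of bar_center in the frame of tray_datum between 0.011 and 0.0172 m and z of bar_center in the frame of tray_datum between 0.016 and 0.024 m and angle between the y axis of bar_center and the y axis of tray_datum, either way round below 0.02 rad and angle between each of bar_center, plate1_center, plate2_center, plate3_center, plate4_center, plate5_center's own z axis and vertical below 0.05 rad and x of plate1_center in the frame of tray_datum between 0.064 and 0.0745 m and z of plate1_center in the frame of tray_datum between 0.016 and 0.024 m and y of plate1_center in the frame of bar_center between -0.088 and 0.088 m and angle between the x axis of each of plate1_center, plate2_center, plate3_center, plate4_center, plate5_center and the x axis of tray_datum, either way round below 0.045 rad and x of plate2_center in the frame of tray_datum between 0.064 and 0.0745 m and z of plate2_center in the frame of tray_datum between 0.016 and 0.024 m and y of plate2_center in the frame of bar_center between -0.088 and 0.088 m and x of plate3_center in the frame of tray_datum between 0.064 and 0.0745 m and z of plate3_center in the frame of tray_datum between 0.016 and 0.024 m and y of plate3_center in the frame of bar_center between -0.088 and 0.088 m and x of plate4_center in the frame of tray_datum between 0.064 and 0.0745 m and z of plate4_center in the frame of tray_datum between 0.016 and 0.024 m and y of plate4_center in the frame of bar_center between -0.088 and 0.088 m and x of plate5_center in the frame of tray_datum between 0.064 and 0.0745 m and z of plate5_center in the frame of tray_datum between 0.016 and 0.024 m and y of plate5_center in the frame of bar_center between -0.088 and 0.088 m and linear speed of each of bar, plate1, plate2, plate3, plate4, plate5 below 0.01 m/s); the robot touches nothing.
It fails at once if a bystander (jar, tube rack or timer) was moved more than 25 mm (distance of any of jar, rack, timer from where it was at the start of the episode above 0.025 m).
It fails at once if the tray was slammed (faster than 0.5 m/s inwards) (velocity of joint tray below -0.5 m/s).
Of plate1, plate2, plate3, plate4, plate5 only 3 to 5 are there at a start; the rules pass over those that are not, and their reading is None.
At some moment in a run one of plate1, plate2, plate3, plate4, plate5 may be knocked a few centimetres aside while the robot is not near it.
It also fails if it takes over 210 s, if anything falls off the work surface, if the arm or the gripper's body presses on something with over 40 N, if the wrist force passes 120 N, or if a joint passes its speed limit or range.

ROBOT

A 6-joint arm with a two-finger parallel gripper is mounted at the origin on the work surface. World frame = base frame: x ahead of the robot, y to its left, z up, the work surface at z = 0. Lengths are in m, angles in rad, forces in N, time in s.
With the tool pointing down it reaches from about 0.3 to 0.875 m from the base axis. Payload 6.4 kg.
Tool frame: the origin (TCP) lies between the finger pads; the fingertips stand ctrl.tip_extent ahead of it and the grasp point (between the pads) lies 11 mm behind it (ctrl.tip_extent is the distance from the TCP to the fingertips, in m); z points along the fingers, y is the line along which they close (so a half turn about z gives the same grasp; the last joint's range is limited). The gripper opens to 88 mm and grips with 3 to 60 N. Pads are 18 mm wide; open, the fingers measure 123 mm over their backs; the gripper's body (75 mm by 187 mm) begins 45 mm behind the grasp point.
Start: joints at [-1.32, 0.181, 1.607, -0, 1.354, -0.206], TCP at [0.254, -0.516, 0.247] pointing down, gripper open.
Joint ranges: [-2.99, 2.99], [-0.89, 2.07], [0.3, 2.58], [-1.14, 4.28], [0, 2.63], [-3.12, 3.12]. Speed limits (rad/s): [2.57, 2.57, 3.01, 3.14, 3.14, 3.14].

INTERFACE

Orientations are given as a 3x3 rotation matrix whose columns are the frame's x, y, z axes.
In Python, from workcell import ctrl gives the robot as it stands.
- The arm moves only by the tool apply_moves, never from a script. Its argument "motion" is text: rows parted by semicolons, each of 7 numbers parted by spaces: the opening in per cent of the stroke, from 0 (shut) to 100 (fully open), then the shift along the tool's x, y, z in cm, then the turn, a rotation vector about the tool's x, y, z in rad. In form: grip tx ty tz rx ry rz; .... A call has 1 to 10 rows; each row shifts and turns the commanded pose from where the row before left it, along the tool's axes as they then stand; what a row does not reach is not made up. A row lasts 1/12 s, in which the tool goes at most 41.7 mm and 7.16 degrees, less where a joint would pass 70% of its speed; a pose out of reach is approached as far as the arm can. A call with a gripper value outside its range is refused whole. The fingers move at their own pace and stop on an object; "squeeze" is the grip in N (left out, the last holds). Time passes only in rows, so rows that do not move let the fingers close. It gives the time, the measured TCP pose, the force, the opening and the grip force at its end, in the units of the state.
- ctrl.read_state(): the state, without advancing time (a new reading comes with each control period).
- ctrl.snapshot(name): name is "scene" or "top"; returns the picture (420x560x3 uint8, red, green, blue); there is no depth.
- ctrl.get_calibration(name): a dict with "fovy" (degrees; the focal length in pixels is half the picture's height over the tangent of half this angle, whatever the lens; pixels are square), "cx", "cy" (the principal point, pixels), "extrinsics" (4x4, takes a point from world to camera coordinates). Camera axes: x right, y up, looking along -z (the intrinsics and any distortion apply to the point x, -y, -z); pixel columns grow to the right and rows downward; lengths in m; the calibration is good to about 2 mm. A picture is of the moment at which its call begins. get_calibration takes no time and is no camera call.
- ctrl.job_done(): hands the job in; it is judged then, once.
The state is a dict: "time_s": time; "qpos": joint angles; "joint_velocities": joint speeds; "effort": joint torques, N m; "tool_pos": TCP position; "tcp_rot": TCP orientation; "force": force on the tool from outside, world axes, zero at the start; "torque": the same for the moment, N m; "finger_gap": opening from 0.0 (shut) to 1.0 (fully open); "grasp_force": force on a finger pad.
Only numpy, scipy, OpenCV 4.12 (cv2) and the standard library are available. Lean on these libraries where they do the work, as an engineer would, in place of code of your own. Each camera call takes 0.05 s, during which the arm holds its last target. There are 200 camera calls.

## Working session

There is one attempt and no reset: what is moved stays moved. The work goes in short steps, Python scripts to look and compute and a tool call to move; the robot and the scene stay as the last step left them, time stands still between calls to the robot, and variables do not carry over. Pictures are saved under pics/ and viewed, at most 14 in all, crops included, and the job is handed in when it is done.

Besides the shell and the picture viewer there is one more tool, called after "Call:" by a JSON object that holds its "method" and its "body". apply_moves: Moves the arm, as the interface text tells. Its arguments: {"type":"object","properties":{"motion":{"type":"string"},"squeeze":{"type":"number"}},"required":["motion"]}

```bash
mkdir -p pics; ls; python3 - <<'E'
from workcell import ctrl
import cv2,json
s=ctrl.read_state();print({k:s[k] for k in('time_s','tool_pos','tcp_rot','finger_gap')},ctrl.tip_extent)
for n in('scene','top'):
    print(n,ctrl.get_calibration(n)); cv2.imwrite(f'pics/{n}0.png',cv2.resize(ctrl.snapshot(n)[:,:,::-1],(800,600),interpolation=cv2.INTER_CUBIC))
E
```

```text
pics
{'time_s': 0.0, 'tool_pos': array([ 0.25350335, -0.51554116,  0.24583298]), 'tcp_rot': array([[ 8.97486311e-01,  4.41042130e-01, -4.02413155e-04],
       [ 4.41042157e-01, -8.97484849e-01,  1.66194069e-03],
       [ 3.71826154e-04, -1.66905019e-03, -9.99998538e-01]]), 'finger_gap': 0.9951676280613952} 0.008
scene {'fovy': 53.112532981910995, 'cx': 277.05181725482856, 'cy': 210.7701293416355, 'extrinsics': array([[ 0.86990145,  0.49269473, -0.02287722, -0.45705948],
       [-0.2798067 ,  0.5311605 ,  0.79973542,  0.08961277],
       [ 0.4061769 , -0.6892898 ,  0.59991657, -1.35996688],
       [ 0.        ,  0.        ,  0.        ,  1.        ]])}
top {'fovy': 42.9138702241915, 'cx': 272.68582354439053, 'cy': 206.9965222477174, 'extrinsics': array([[ 0.02855658, -0.99953825, -0.01038332,  0.02290127],
       [ 0.99510192,  0.02744329,  0.09496862, -0.52013386],
       [-0.09463981, -0.01304444,  0.99542611, -1.52925396],
       [ 0.        ,  0.        ,  0.        ,  1.        ]])}
```

View pics/scene0.png

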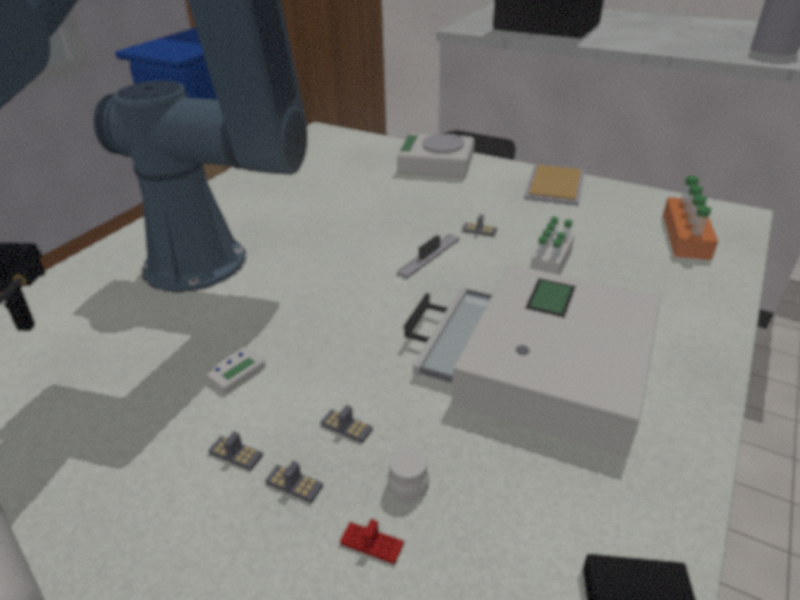

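View pics/top0.png

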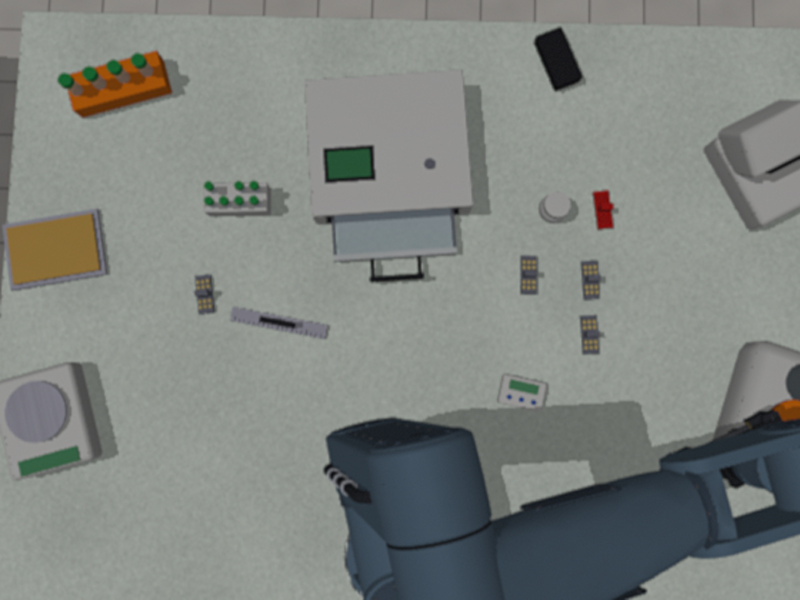

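```bash
cat > h.py <<'E'
from workcell import ctrl
import numpy as np, cv2
def cal(n):
    c=ctrl.get_calibration(n); return 210/np.tan(np.radians(c['fovy'])/2),c['cx'],c['cy'],np.array(c['extrinsics'])
def world(n,u,v,z):
    f,cx,cy,E=cal(n); R,t=E[:3,:3],E[:3,3]
    d=R.T@np.array([(u-cx)/f,-(v-cy)/f,-1]); o=-R.T@t
    return o+d*(z-o[2])/d[2]
def pix(n,P):
    f,cx,cy,E=cal(n); p=np.atleast_2d(P)@E[:3,:3].T+E[:3,3]
    return np.c_[cx+f*p[:,0]/-p[:,2],cy-f*p[:,1]/-p[:,2]]
def crop(n,x0,y0,w,k,name,h=None):
    h=h or w*3//4
    im=ctrl.snapshot(n)[:,:,::-1]
    cv2.imwrite('pics/'+name,cv2.resize(im[y0:y0+h,x0:x0+w],None,fx=k,fy=k,interpolation=cv2.INTER_CUBIC)); return im
E
python3 - <<'E'
from h import *
a=crop('top',135,130,200,4,'a.png',110)
b=cv2.resize(a[165:265,350:450],None,fx=5,fy=5,interpolation=cv2.INTER_CUBIC);cv2.imwrite('pics/b.png',b)
E
```

```text
(no output)
```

View pics/a.png

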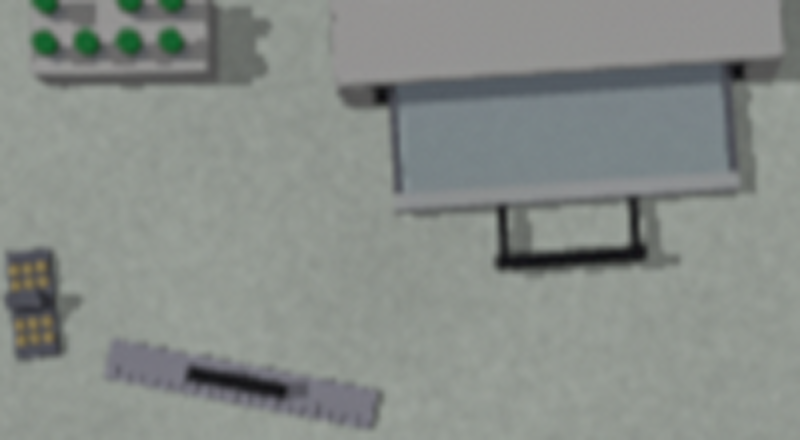

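View pics/b.png

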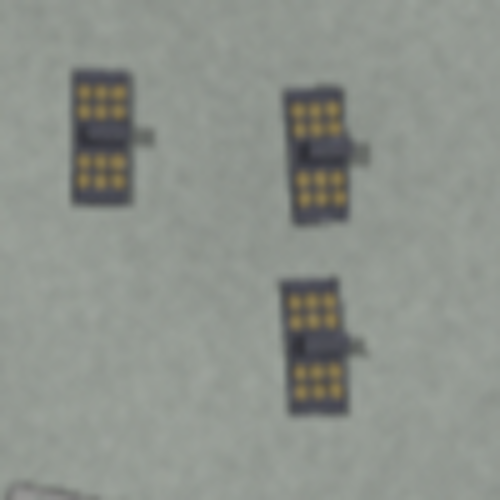

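```bash
python3 - <<'E'
from h import *
def W(c,off,k,z):
    return np.array([world('top',off[0]+(x+.5)/k-.5,off[1]+(y+.5)/k-.5,z)[:2] for x,y in c])
def rect(n,c,off,k,z=.01):
    w=W(c,off,k,z); m=w.mean(0); (cx,cy),(a,b),_=cv2.minAreaRect((w*1000).astype(np.float32))
    e=(w[0]+w[1]-w[2]-w[3])  # axis
    e2=(w[1]+w[2]-w[0]-w[3])
    print(n,m.round(4),a,b,'ax01-23',np.degrees(np.arctan2(e[1],e[0])).round(1),'ax12-03',np.degrees(np.arctan2(e2[1],e2[0])).round(1))
A=((135,130),4);B=((350,165),5)
rect('bar',[(112,340),(382,389),(372,427),(107,377)],*A)
rect('pD',[(7,250),(52,249),(62,353),(17,358)],*A)
rect('p1',[(72,71),(132,71),(131,205),(72,205)],*B)
rect('p2',[(284,89),(344,86),(350,217),(294,222)],*B)
rect('p3',[(281,282),(338,278),(348,410),(290,413)],*B)
print('bargrip',W([(238,381)],*A,.04))
h=W([(498,262),(645,252)],*A,.05);print('handle ends',h,h.mean(0))
for e in ([(398,194),(738,172)],[(396,208),(740,189)]):
  w=W(e,*A,.03);d=w[0]-w[1];print('fbar',w,w.mean(0),np.linalg.norm(d),np.degrees(np.arctan2(d[1],d[0]))-90)
w=W([(340,86),(781,58)],*A,.085);d=w[0]-w[1];print('housing top front',w,w.mean(0),np.linalg.norm(d),np.degrees(np.arctan2(d[1],d[0]))-90)
f,cx,cy,E=cal('top');print(-E[:3,:3].T@E[:3,3])
E
```

```text
bar [0.4602 0.2627] 202.09368896484375 28.623483657836914 ax01-23 -8.9 ax12-03 -98.9
pD [0.5154 0.4189] 80.64297485351562 33.254417419433594 ax01-23 8.3 ax12-03 -84.6
p1 [ 0.5723 -0.2468] 79.8654556274414 35.2822380065918 ax01-23 0.4 ax12-03 -88.4
p2 [ 0.5666 -0.3736] 78.68777465820312 35.29314422607422 ax01-23 3.6 ax12-03 -84.5
p3 [ 0.4537 -0.3718] 77.08878326416016 33.73091125488281 ax01-23 4.3 ax12-03 -84.9
bargrip [[0.4599974  0.26164779]]
handle ends [[ 0.55001743  0.07702149]
 [ 0.56011233 -0.02813262]] [0.55506488 0.02444443]
fbar [[ 0.60024575  0.15225775]
 [ 0.623115   -0.09500055]] [0.61168037 0.0286286 ] 0.24831365417372356 5.284327550790039
fbar [[ 0.58991216  0.15335088]
 [ 0.610647   -0.09670895]] [0.60027958 0.02832097] 0.25091801427181176 4.740093957987185
housing top front [[ 0.66802652  0.19117763]
 [ 0.69632157 -0.1196689 ]] [0.68217405 0.03575437] 0.31213166187823377 5.201059291981764
[0.37220391 0.01721662 1.57189351]
```

The top view shows four kernel plates: one left of the scale bar and three to the right of the tray. The red one is the look-alike. The tray is about 70 mm out and yawed about 5°.

Call:
{"method": "apply_moves", "body": {"motion": "40 0 0 0 0 0 -0.12;40 0 0 0 0 0 -0.12;40 0 0 0 0 0 -0.12;40 0 0 0 0 0 -0.12;40 0 0 0 0 0 -0.12;40 0 0 0 0 0 -0.12;40 0 0 0 0 0 -0.12;40 0 0 0 0 0 -0.12;40 0 0 0 0 0 -0.12;40 0 0 0 0 0 -0.12"}}

```text
time_s: 0.98
tool_pos: [0.2536, -0.5158, 0.2463]
tcp_rot: [[-0.092, 0.996, -0.0], [0.996, 0.092, 0.001], [0.001, -0.0, -1.0]]
force: [-0.6, -0.3, -0.1]
finger_gap: 0.398
grasp_force: 0.0
```

```bash
cat >> h.py <<'E'
def go(x,y,z,yd):
    """shift (cm, tool axes after the turn) and turn needed; yd = world angle of tool y axis, degrees"""
    s=ctrl.read_state(); R=np.array(s['tcp_rot']); p=np.array(s['tool_pos'])
    a=np.arctan2(R[1,1],R[0,1]); turn=-(np.radians(yd)-a); turn=(turn+np.pi)%(2*np.pi)-np.pi
    Rz=R@cv2.Rodrigues(np.array([0,0,turn]))[0]
    print('t',round(s['time_s'],2),'pos',p.round(4),'yawY',np.degrees(a).round(2),'tilt',R[:2,2].round(4),'F',np.round(s['force'],1),'gap',round(s['finger_gap']*88,1),'g',round(float(np.max(s['grasp_force'])),1))
    print('turn',turn.round(4),'shift cm',(Rz.T@(np.array([x,y,z])-p)*100).round(2))
E
python3 -c "
from h import *
go(.556,.024,.15,5.2)"
```

```text
t 0.98 pos [ 0.2536 -0.5158  0.2463] yawY 5.27 tilt [-0.0002  0.0008] F [-0.6 -0.3 -0.1] gap 35.0 g 0.0
turn 0.0012 shift cm [51.01 35.01  9.67]
```

Call:
{"method": "apply_moves", "body": {"motion": "40 3.3 2.3 0.3 0 0 0;40 3.3 2.3 0.3 0 0 0;40 3.3 2.3 0.3 0 0 0;40 3.3 2.3 0.3 0 0 0;40 3.3 2.3 0.3 0 0 0;40 3.3 2.3 0.3 0 0 0;40 3.3 2.3 0.3 0 0 0;40 3.3 2.3 0.3 0 0 0;40 3.3 2.3 0.3 0 0 0;40 3.3 2.3 0.3 0 0 0"}}

```text
time_s: 1.82
tool_pos: [0.4549, -0.1656, 0.2166]
tcp_rot: [[-0.086, 0.996, 0.0], [0.996, 0.086, -0.0], [-0.0, 0.0, -1.0]]
force: [0.6, -0.5, 0.5]
finger_gap: 0.398
grasp_force: 0.0
```

Call:
{"method": "apply_moves", "body": {"motion": "40 3.3 2.3 1.5 0 0 0;40 3.3 2.3 1.5 0 0 0;40 3.3 2.3 1.2 0 0 0;40 3.3 2.3 1.2 0 0 0;40 3.3 2.3 1.2 0 0 0;40 0 0 0 0 0 0;40 0 0 0 0 0 0"}}

```text
time_s: 2.4
tool_pos: [0.5528, 0.0061, 0.1504]
tcp_rot: [[-0.09, 0.996, -0.003], [0.996, 0.09, 0.001], [0.001, -0.003, -1.0]]
force: [-0.3, -0.2, -0.0]
finger_gap: 0.4
grasp_force: 0.0
```

```bash
python3 -c "
from h import *
go(.556,.024,.034,5.2)"
```

```text
t 2.4 pos [0.5528 0.0061 0.1504] yawY 5.16 tilt [-0.0028  0.0005] F [-0.3 -0.2 -0. ] gap 35.2 g 0.0
turn -0.0007 shift cm [ 1.74  0.51 11.64]
```

Descend, then close on the handle.

Call:
{"method": "apply_moves", "body": {"motion": "40 0.9 0.3 3 0 0 0;40 0.9 0.2 3 0 0 0;40 0 0 3 0 0 0;40 0 0 2.6 0 0 0;0 0 0 0 0 0 0;0 0 0 0 0 0 0;0 0 0 0 0 0 0;0 0 0 0 0 0 0;0 0 0 0 0 0 0", "squeeze": 25}}

```text
time_s: 3.15
tool_pos: [0.5578, 0.0214, 0.0381]
tcp_rot: [[-0.086, 0.996, 0.003], [0.996, 0.086, -0.001], [-0.002, 0.003, -1.0]]
force: [-2.8, -2.7, 5.3]
finger_gap: 0.108
grasp_force: 25.0
```

Call:
{"method": "apply_moves", "body": {"motion": "0 0 -1 0 0 0 0;0 0 -1 0 0 0 0;0 0 -1.2 0 0 0 0;0 0 -1.2 0 0 0 0;0 0 -1.2 0 0 0 0;0 0 -1.2 0 0 0 0;0 0 -1.2 0 0 0 0;0 0 -1 0 0 0 0;0 0 -0.5 0 0 0 0;0 0 0 0 0 0 0"}}

```text
time_s: 3.98
tool_pos: [0.4637, 0.0126, 0.0381]
tcp_rot: [[-0.086, 0.996, 0.005], [0.996, 0.086, -0.003], [-0.003, 0.005, -1.0]]
force: [-1.5, -5.4, 3.8]
finger_gap: 0.107
grasp_force: 25.0
```

Call:
{"method": "apply_moves", "body": {"motion": "0 0 -0.2 0 0 0 0;0 0 -0.2 0 0 0 0;0 0 -0.2 0 0 0 0;0 0 -0.2 0 0 0 0;0 0 -0.2 0 0 0 0;0 0 0 0 0 0 0"}}

```text
time_s: 4.48
tool_pos: [0.4587, 0.0121, 0.0382]
tcp_rot: [[-0.085, 0.996, 0.016], [0.996, 0.085, -0.002], [-0.003, 0.016, -1.0]]
force: [21.2, -0.6, -20.9]
finger_gap: 0.113
grasp_force: 25.2
```

Call:
{"method": "apply_moves", "body": {"motion": "0 0 0.3 0 0 0 0;40 0 0 0 0 0 0;40 0 0 0 0 0 0;40 0 0 0 0 0 0;40 0 0 -3 0 0 0;40 0 0 -4 0 0 0;40 0 0 -4 0 0 0;40 0 0 0 0 0 0"}}

```text
time_s: 5.15
tool_pos: [0.4594, 0.0129, 0.1532]
tcp_rot: [[-0.086, 0.996, 0.012], [0.996, 0.086, -0.003], [-0.004, 0.012, -1.0]]
force: [1.2, -0.3, 0.9]
finger_gap: 0.4
grasp_force: 0.0
```

```bash
python3 -c "
from h import *
go(.460,.262,.12,-8.9)"
```

```text
t 5.15 pos [0.4594 0.0129 0.1532] yawY 4.95 tilt [ 0.0121 -0.0025] F [ 1.2 -0.3  0.9] gap 35.2 g 0.0
turn 0.2417 shift cm [24.63 -3.84  3.26]
```

Call:
{"method": "apply_moves", "body": {"motion": "40 0 0 0 0.012 0 0.12;40 0 0 0 0 0 0.12;40 4 -0.6 0.4 0 0 0;40 4 -0.6 0.4 0 0 0;40 4 -0.6 0.4 0 0 0;40 4 -0.6 0.4 0 0 0;40 4 -0.6 0.4 0 0 0;40 4 -0.6 0.4 0 0 0;40 0.6 -0.2 0.4 0 0 0;40 0 0 0 0 0 0"}}

```text
time_s: 5.98
tool_pos: [0.4534, 0.2646, 0.1168]
tcp_rot: [[0.149, 0.989, -0.013], [0.989, -0.149, -0.0], [-0.002, -0.013, -1.0]]
force: [-0.7, 0.2, 0.7]
finger_gap: 0.4
grasp_force: 0.0
```

```bash
python3 -c "
from h import *
go(.460,.262,.022,-8.9)
crop('top',135,140,200,4,'c.png',130)"
```

```text
t 5.98 pos [0.4534 0.2646 0.1168] yawY -8.58 tilt [-0.0135 -0.0005] F [-0.7  0.2  0.7] gap 35.2 g 0.0
turn 0.0056 shift cm [-0.13  0.82  9.47]
```

View pics/c.png

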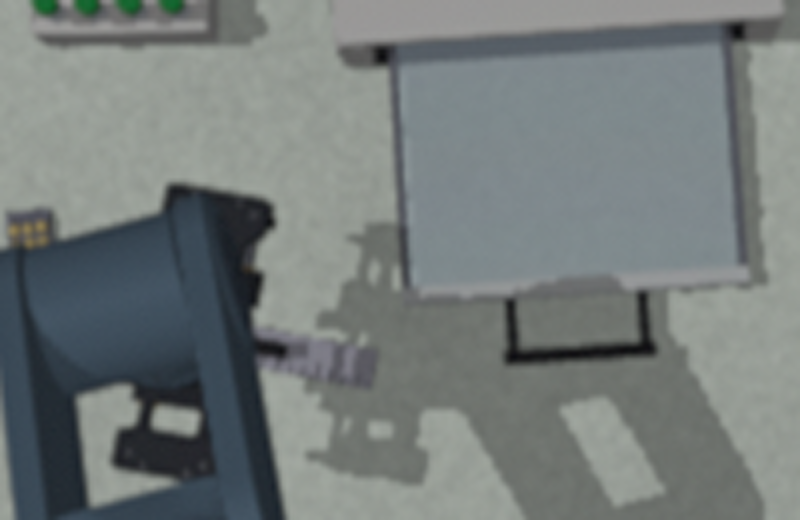

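Call:
{"method": "apply_moves", "body": {"motion": "40 0 0.8 1 -0.012 0 0;40 -0.1 0 1 0 0 0;40 0 0 0 0 0 0;40 0 0 0 0 0 0;40 0 0 0 0 0 0"}}

```text
time_s: 6.45
tool_pos: [0.4625, 0.2593, 0.0978]
tcp_rot: [[0.155, 0.988, -0.001], [0.988, -0.155, -0.002], [-0.002, -0.0, -1.0]]
force: [0.0, 0.3, -0.5]
finger_gap: 0.402
grasp_force: 0.0
```

```bash
python3 - <<'E'
from h import *
go(.460,.262,.022,-8.9)
for e,z in (([(408,290),(742,265)],.03),([(405,302),(750,284)],.03),([(507,358),(655,349)],.05),([(340,48),(781,20)],.085),([(399,62),(410,290)],.028),([(724,40),(742,265)],.028)):
  w=np.array([world('top',135+(x+.5)/4-.5,140+(y+.5)/4-.5,z)[:2] for x,y in e]);d=w[0]-w[1];print(w.round(4).tolist(),w.mean(0).round(4),np.linalg.norm(d).round(4),(np.degrees(np.arctan2(d[1],d[0]))-90).round(2))
E
```

```text
t 6.45 pos [0.4625 0.2593 0.0978] yawY -8.91 tilt [-0.0006 -0.0022] F [ 0.   0.3 -0.5] gap 35.4 g 0.0
turn -0.0001 shift cm [ 0.24 -0.29  7.58]
[[0.501, 0.1415], [0.5259, -0.0999]] [0.5134 0.0208] 0.2426 5.88
[[0.4922, 0.1434], [0.5122, -0.1059]] [0.5022 0.0187] 0.2501 4.58
[[0.4527, 0.0676], [0.462, -0.0377]] [0.4573 0.015 ] 0.1057 5.09
[[0.6666, 0.1911], [0.6949, -0.1197]] [0.6807 0.0357] 0.3121 5.2
[[0.6686, 0.1541], [0.5012, 0.1402]] [0.5849 0.1472] 0.168 -85.25
[[0.6913, -0.0835], [0.526, -0.1]] [ 0.6087 -0.0918] 0.166 -84.3
```

Call:
{"method": "apply_moves", "body": {"motion": "40 0.2 -0.3 2.5 0 0 0;40 0 0 2.5 0 0 0;40 0 0 2.5 0 0 0;40 0 0 0 0 0 0;0 0 0 0 0 0 0;0 0 0 0 0 0 0;0 0 0 0 0 0 0;0 0 0 0 0 0 0;0 0 0 0 0 0 0", "squeeze": 25}}

```text
time_s: 7.2
tool_pos: [0.4607, 0.2629, 0.0245]
tcp_rot: [[0.154, 0.988, 0.002], [0.988, -0.154, -0.001], [-0.001, 0.002, -1.0]]
force: [-3.5, -0.2, 7.3]
finger_gap: 0.135
grasp_force: 25.0
```

Call:
{"method": "apply_moves", "body": {"motion": "0 0 0 -3 0 0 0;0 0 0 -4 0 0 0;0 0 0 -3 0 0 0;0 0 0 0 0 0 -0.08;0 0 0 0 0 0 -0.08;0 0 0 0 0 0 -0.085;0 0 0 0 0 0 0;0 0 0 0 0 0 0"}}

```text
time_s: 7.87
tool_pos: [0.4596, 0.2626, 0.1228]
tcp_rot: [[-0.088, 0.996, -0.0], [0.996, 0.088, -0.002], [-0.002, -0.0, -1.0]]
force: [1.1, 0.8, -4.1]
finger_gap: 0.139
grasp_force: 25.0
```

```bash
python3 -c "
from h import *
go(.5145+.02*.996,.0203+.002,.12,5.2)"
```

```text
t 7.87 pos [0.4596 0.2626 0.1228] yawY 5.08 tilt [-0.0001 -0.0022] F [ 1.1  0.8 -4.1] gap 12.2 g 25.0
turn -0.0022 shift cm [-24.61   5.27   0.33]
```

Call:
{"method": "apply_moves", "body": {"motion": "0 -3 0.6 0 0 0 0;0 -3.5 0.7 0 0 0 0;0 -3.5 0.8 0 0 0 0;0 -3.5 0.8 0 0 0 0;0 -3.5 0.8 0 0 0 0;0 -3.5 0.8 0 0 0 0;0 -2.5 0.5 0 0 0 0;0 -1.6 0.3 0 0 0 0;0 0 0 0 0 0 0;0 0 0 0 0 0 0"}}

```text
time_s: 8.7
tool_pos: [0.5349, 0.0218, 0.123]
tcp_rot: [[-0.087, 0.996, -0.001], [0.996, 0.087, -0.002], [-0.002, -0.001, -1.0]]
force: [-0.4, -0.0, -4.0]
finger_gap: 0.131
grasp_force: 25.0
```

```bash
python3 -c "
from h import *
go(.5145+.02*.996,.0203+.002,.0455,5.2)"
```

```text
t 8.7 pos [0.5349 0.0218 0.123 ] yawY 4.98 tilt [-0.0007 -0.0018] F [-0.4 -0.  -4. ] gap 11.5 g 25.0
turn -0.0039 shift cm [ 0.06 -0.04  7.75]
```

Call:
{"method": "apply_moves", "body": {"motion": "0 0 0 2.5 0 0 -0.004;0 0 0 2.5 0 0 0;0 0 0 1.5 0 0 0;0 0 0 0.8 0 0 0;0 0 0 0.4 0 0 0;0 0 0 0 0 0 0;0 0 0 0 0 0 0"}}

```text
time_s: 9.28
tool_pos: [0.5355, 0.0228, 0.0469]
tcp_rot: [[-0.095, 0.995, 0.001], [0.995, 0.095, -0.002], [-0.002, 0.001, -1.0]]
force: [-0.1, -0.3, -4.2]
finger_gap: 0.13
grasp_force: 25.0
```

Call:
{"method": "apply_moves", "body": {"motion": "0 0 -0.2 0 0 0 0;0 0 -0.2 0 0 0 0;0 0 -0.2 0 0 0 0;0 0 -0.1 0 0 0 0;0 0 0 0 0 0 0;0 0 0 0 0 0 0"}}

```text
time_s: 9.78
tool_pos: [0.5291, 0.0216, 0.047]
tcp_rot: [[-0.095, 0.996, 0.002], [0.996, 0.095, -0.002], [-0.002, 0.002, -1.0]]
force: [3.5, 2.2, -3.0]
finger_gap: 0.134
grasp_force: 25.0
```

Call:
{"method": "apply_moves", "body": {"motion": "0 0 0 0.15 0 0 0;0 0 -0.1 0.15 0 0 0;0 0 -0.1 0 0 0 0;0 0 -0.1 0 0 0 0;0 0 0 0 0 0 0;0 0 0 0 0 0 0"}}

```text
time_s: 10.28
tool_pos: [0.5289, 0.0213, 0.0447]
tcp_rot: [[-0.094, 0.996, 0.008], [0.996, 0.094, -0.002], [-0.003, 0.008, -1.0]]
force: [11.5, 3.5, -4.4]
finger_gap: 0.131
grasp_force: 25.0
```

Call:
{"method": "apply_moves", "body": {"motion": "40 0 0 0 0 0 0;40 0 0 0 0 0 0;40 0 0.2 0 0 0 0;40 0 0 -2 0 0 0;40 0 0 -4 0 0 0;40 0 0 -4 0 0 0;40 4 0.6 0 0 0 0;40 4 0.6 0 0 0 0;40 4 0.6 0 0 0 0;40 4 0 0 0 0 0"}}

```text
time_s: 11.12
tool_pos: [0.53, 0.184, 0.1432]
tcp_rot: [[-0.093, 0.996, 0.0], [0.996, 0.093, -0.002], [-0.002, -0.0, -1.0]]
force: [0.3, 0.2, -0.2]
finger_gap: 0.4
grasp_force: 0.0
```

```bash
python3 -c "
from h import *
crop('top',220,140,130,6,'d.png',95)
go(.5154,.4189,.12,7.5)"
```

```text
t 11.17 pos [0.5279 0.1906 0.143 ] yawY 5.61 tilt [-0.0011  0.0012] F [-2.9  3.6 -0.2] gap 35.2 g 0.0
turn -0.033 shift cm [22.8   1.74  2.33]
```

View pics/d.png

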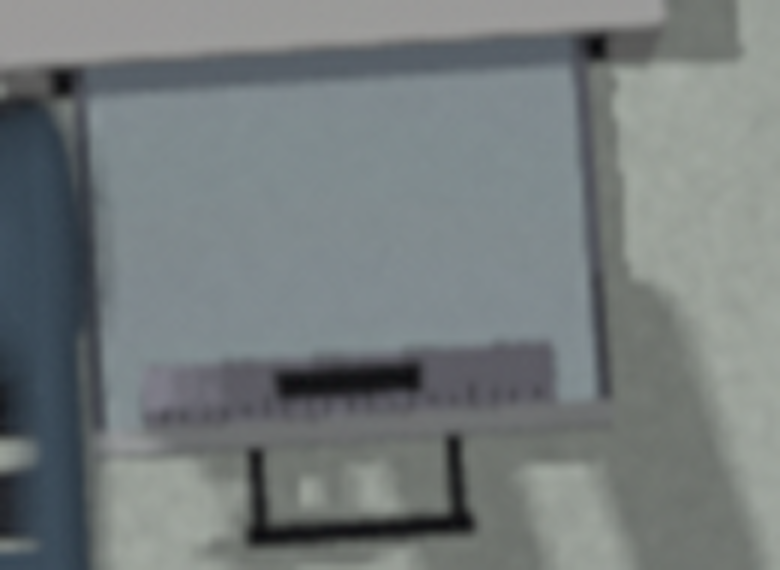

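Call:
{"method": "apply_moves", "body": {"motion": "40 3.8 0.3 0 0 0 -0.033;40 3.8 0.3 0 0 0 0;40 3.8 0.3 0 0 0 0;40 3.8 0.3 0 0 0 0;40 3.8 0.3 0 0 0 0;40 3.8 0.3 0 0 0 0;40 0 0 2 0 0 0;40 0 0 2 0 0 0;40 0 0 0 0 0 0;40 0 0 0 0 0 0"}}

```text
time_s: 12.0
tool_pos: [0.5183, 0.4102, 0.1006]
tcp_rot: [[-0.128, 0.992, -0.004], [0.992, 0.128, -0.005], [-0.004, -0.005, -1.0]]
force: [0.4, 0.4, 0.8]
finger_gap: 0.403
grasp_force: 0.0
```

```bash
python3 -c "
from h import *
go(.5154,.4189,.022,7.5)"
```

```text
t 12.0 pos [0.5183 0.4102 0.1006] yawY 7.34 tilt [-0.0043 -0.0046] F [0.4 0.4 0.8] gap 35.4 g 0.0
turn -0.0028 shift cm [ 0.93 -0.14  7.85]
```

Call:
{"method": "apply_moves", "body": {"motion": "40 0.8 -0.1 2.5 0 0 0;40 0 0 2.5 0 0 0;40 0 0 2.3 0 0 0;40 0 0 0.5 0 0 0;40 0 0 0 0 0 0;0 0 0 0 0 0 0;0 0 0 0 0 0 0;0 0 0 0 0 0 0;0 0 0 0 0 0 0", "squeeze": 12}}

```text
time_s: 12.75
tool_pos: [0.5187, 0.4193, 0.0263]
tcp_rot: [[-0.128, 0.992, 0.002], [0.992, 0.128, -0.001], [-0.001, 0.002, -1.0]]
force: [-0.9, -1.2, 3.0]
finger_gap: 0.132
grasp_force: 12.0
```

Call:
{"method": "apply_moves", "body": {"motion": "0 0 0 -2 0 0 0;0 0 0 -4 0 0 0;0 0 0 -4 0 0 0;0 -3.5 0 0 0 0 0.036;0 -3.8 0 0 0 0 0;0 -3.8 0 0 0 0 0;0 -3.8 0 0 0 0 0;0 -3.8 0 0 0 0 0;0 0 0 0 0 0 0;0 0 0 0 0 0 0"}}

```text
time_s: 13.58
tool_pos: [0.5369, 0.2312, 0.1256]
tcp_rot: [[-0.088, 0.996, 0.001], [0.996, 0.088, -0.002], [-0.002, 0.001, -1.0]]
force: [-0.6, 0.0, 0.5]
finger_gap: 0.132
grasp_force: 12.0
```

```bash
cat >> h.py <<'E'
def slot(x,y,z):
    c,s=.9959,.0906
    go(.514+c*x-s*y,.0203+s*x+c*y,z,5.2)
E
python3 -c "
from h import *
slot(.077,.057,.08)"
```

```text
t 13.58 pos [0.5369 0.2312 0.1256] yawY 5.06 tilt [ 0.0009 -0.0019] F [-0.6  0.   0.5] gap 11.6 g 12.0
turn -0.0025 shift cm [-15.08   3.51   4.59]
```

Call:
{"method": "apply_moves", "body": {"motion": "0 -3.5 0.8 0 0 0 0;0 -3.5 0.8 0 0 0 0;0 -3.5 0.8 0 0 0 0;0 -2.8 0.7 0 0 0 0;0 -1.8 0.4 1 0 0 0;0 0 0 2 0 0 0;0 0 0 2 0 0 0;0 0 0 2 0 0 0;0 0 0 0 0 0 0;0 0 0 0 0 0 0"}}

```text
time_s: 14.42
tool_pos: [0.5842, 0.0869, 0.0544]
tcp_rot: [[-0.093, 0.996, -0.002], [0.996, 0.093, -0.002], [-0.002, -0.003, -1.0]]
force: [0.3, 0.4, -1.2]
finger_gap: 0.136
grasp_force: 12.0
```

```bash
python3 -c "
from h import *
slot(.077,.057,.0473)"
```

```text
t 14.42 pos [0.5842 0.0869 0.0544] yawY 5.35 tilt [-0.0025 -0.0018] F [ 0.3  0.4 -1.2] gap 12.0 g 12.0
turn 0.0025 shift cm [-0.3   0.11  0.71]
```

Call:
{"method": "apply_moves", "body": {"motion": "0 -0.3 0.1 0.4 0 0 0;0 0 0 0.3 0 0 0;0 0 -0.2 0 0 0 0;0 0 -0.2 0 0 0 0;0 0 -0.2 0 0 0 0;0 0 -0.2 0 0 0 0;0 0 0 0 0 0 0;0 0 0 0 0 0 0"}}

```text
time_s: 15.08
tool_pos: [0.5787, 0.082, 0.0486]
tcp_rot: [[-0.092, 0.996, 0.001], [0.996, 0.092, -0.002], [-0.002, 0.001, -1.0]]
force: [2.1, 1.2, -0.4]
finger_gap: 0.136
grasp_force: 12.0
```

```bash
python3 -c "
from h import *
slot(.07,.057,.0463)"
```

```text
t 15.08 pos [0.5787 0.082  0.0486] yawY 5.26 tilt [ 0.0013 -0.0021] F [ 2.1  1.2 -0.4] gap 12.0 g 12.0
turn 0.0011 shift cm [ 0.14 -0.    0.23]
```

Call:
{"method": "apply_moves", "body": {"motion": "0 0 -0.1 0.2 0 0 0;0 0 -0.1 0 0 0 0;0 0 0 0 0 0 0;36 0 0 0 0 0 0;36 0 0 0 0 0 0;36 0 0.2 0 0 0 0;36 0 0 -2 0 0 0;36 0 0 -3 0 0 0;36 0 0 -3 0 0 0;36 0 0 0 0 0 0"}}

```text
time_s: 15.92
tool_pos: [0.5816, 0.0821, 0.1319]
tcp_rot: [[-0.092, 0.996, 0.008], [0.996, 0.092, -0.003], [-0.003, 0.008, -1.0]]
force: [2.1, -0.8, 0.3]
finger_gap: 0.359
grasp_force: 0.0
```

```bash
python3 -c "
from h import *
go(.5723,-.2468,.13,1)"
```

```text
t 15.92 pos [0.5816 0.0821 0.1319] yawY 5.28 tilt [ 0.0083 -0.0027] F [ 2.1 -0.8  0.3] gap 31.6 g 0.0
turn 0.0748 shift cm [-32.87  -1.51   0.27]
```

Call:
{"method": "apply_moves", "body": {"motion": "36 -3 -0.2 0 0 0 0.075;36 -3.8 -0.2 0 0 0 0;36 -3.8 -0.2 0 0 0 0;36 -3.8 -0.2 0 0 0 0;36 -3.8 -0.2 0 0 0 0;36 -3.8 -0.2 0 0 0 0;36 -3.8 -0.2 0 0 0 0;36 -3.8 0 0 0 0 0;36 -2.8 0 0 0 0 0;36 0 0 0 0 0 0"}}

```text
time_s: 16.75
tool_pos: [0.5714, -0.2477, 0.1265]
tcp_rot: [[-0.012, 1.0, -0.0], [1.0, 0.012, -0.004], [-0.004, -0.0, -1.0]]
force: [-0.2, 0.2, 1.4]
finger_gap: 0.359
grasp_force: 0.0
```

```bash
python3 -c "
from h import *
crop('top',220,140,200,4,'e.png',110)
go(.5723,-.2468,.024,1)"
```

```text
t 16.8 pos [ 0.5713 -0.2448  0.1261] yawY 0.74 tilt [-0.0008 -0.0021] F [-0.2  0.8 -1.2] gap 31.4 g 0.0
turn -0.0046 shift cm [-0.18  0.11 10.21]
```

View pics/e.png

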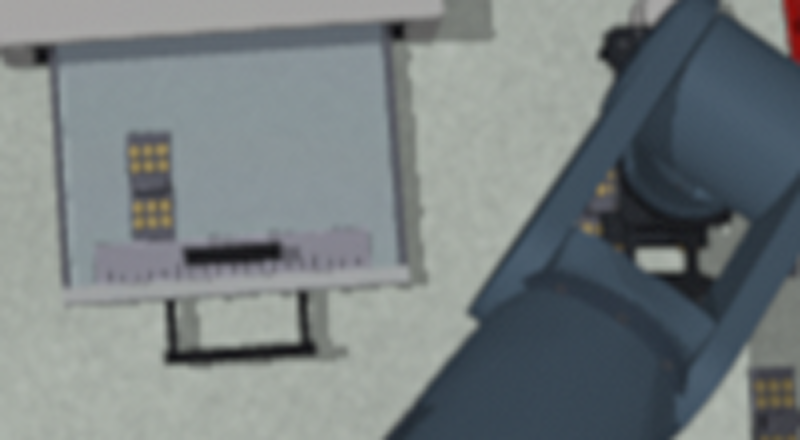

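Call:
{"method": "apply_moves", "body": {"motion": "36 -0.2 0.1 3 0 0 0;36 0 0 3 0 0 0;36 0 0 3 0 0 0;36 0 0 1 0 0 0;36 0 0 0 0 0 0;0 0 0 0 0 0 0;0 0 0 0 0 0 0;0 0 0 0 0 0 0;0 0 0 0 0 0 0"}}

```text
time_s: 17.55
tool_pos: [0.5744, -0.2449, 0.029]
tcp_rot: [[-0.017, 1.0, 0.003], [1.0, 0.017, -0.004], [-0.004, 0.003, -1.0]]
force: [-0.4, 0.7, 2.9]
finger_gap: 0.136
grasp_force: 12.0
```

Call:
{"method": "apply_moves", "body": {"motion": "0 0 0 -2 0 0 0;0 0 0 -4 0 0 0;0 0 0 -4 0 0 0;0 3.5 0 0 0 0 -0.073;0 3.8 0 0 0 0 0;0 3.8 0 0 0 0 0;0 3.8 0 0 0 0 0;0 3.8 0 0 0 0 0;0 0 0 0 0 0 0;0 0 0 0 0 0 0"}}

```text
time_s: 18.38
tool_pos: [0.5588, -0.0558, 0.1273]
tcp_rot: [[-0.094, 0.996, 0.001], [0.996, 0.094, -0.003], [-0.003, 0.001, -1.0]]
force: [0.2, 0.4, -0.5]
finger_gap: 0.132
grasp_force: 12.0
```

```bash
python3 -c "
from h import *
slot(.077,.019,.055)"
```

```text
t 18.38 pos [ 0.5588 -0.0558  0.1273] yawY 5.37 tilt [ 0.0011 -0.0026] F [ 0.2  0.4 -0.5] gap 11.7 g 12.0
turn 0.003 shift cm [9.9  3.92 7.21]
```

Call:
{"method": "apply_moves", "body": {"motion": "0 2.5 1 0 0 0 0;0 3 1.2 0 0 0 0;0 2.7 1.1 0 0 0 0;0 1.7 0.6 1 0 0 0;0 0 0 2 0 0 0;0 0 0 2 0 0 0;0 0 0 2 0 0 0;0 0 0 0 0 0 0;0 0 0 0 0 0 0"}}

```text
time_s: 19.13
tool_pos: [0.5884, 0.0432, 0.0556]
tcp_rot: [[-0.089, 0.996, -0.002], [0.996, 0.089, -0.002], [-0.002, -0.002, -1.0]]
force: [-0.4, 0.3, -1.4]
finger_gap: 0.131
grasp_force: 12.0
```

```bash
python3 -c "
from h import *
slot(.077,.019,.050)"
```

```text
t 19.13 pos [0.5884 0.0432 0.0556] yawY 5.08 tilt [-0.002  -0.0021] F [-0.4  0.3 -1.4] gap 11.5 g 12.0
turn -0.0021 shift cm [0.3  0.09 0.56]
```

Call:
{"method": "apply_moves", "body": {"motion": "0 0.4 0 0.3 0 0 0;0 0 0 0.2 0 0 0;0 0 -0.2 0 0 0 0;0 0 -0.2 0 0 0 0;0 0 -0.2 0 0 0 0;0 0 -0.1 0 0 0 0;0 0 0 0 0 0 0;0 0 0 0 0 0 0"}}

```text
time_s: 19.8
tool_pos: [0.5819, 0.0477, 0.0517]
tcp_rot: [[-0.09, 0.996, 0.001], [0.996, 0.09, -0.002], [-0.002, 0.001, -1.0]]
force: [1.3, 1.1, 0.7]
finger_gap: 0.134
grasp_force: 12.0
```

```bash
python3 -c "
from h import *
slot(.07,.019,.049)"
```

```text
t 19.8 pos [0.5819 0.0477 0.0517] yawY 5.16 tilt [ 0.0013 -0.0022] F [1.3 1.1 0.7] gap 11.8 g 12.0
turn -0.0007 shift cm [-0.21 -0.01  0.27]
```

Call:
{"method": "apply_moves", "body": {"motion": "0 -0.2 0 0.2 0 0 0;0 0 -0.2 0 0 0 0;0 0 -0.1 0 0 0 0;0 0 0 0 0 0 0;36 0 0 0 0 0 0;36 0 0 0 0 0 0;36 0 0.2 0 0 0 0;36 0 0 -2 0 0 0;36 0 0 -4 0 0 0;36 0 0 -3 0 0 0"}}

```text
time_s: 20.63
tool_pos: [0.5797, 0.0458, 0.1398]
tcp_rot: [[-0.09, 0.996, -0.003], [0.996, 0.09, -0.002], [-0.002, -0.003, -1.0]]
force: [1.1, -0.6, 0.4]
finger_gap: 0.359
grasp_force: 0.0
```

```bash
python3 -c "
from h import *
go(.5666,-.3736,.13,4)"
```

```text
t 20.63 pos [0.5797 0.0458 0.1398] yawY 5.15 tilt [-0.003 -0.002] F [ 1.1 -0.6  0.4] gap 31.6 g 0.0
turn 0.0201 shift cm [-41.74  -4.23   1.06]
```

Call:
{"method": "apply_moves", "body": {"motion": "36 -3 -0.4 0 0 0 0.02;36 -4 -0.4 0 0 0 0;36 -4 -0.4 0 0 0 0;36 -4 -0.4 0 0 0 0;36 -4 -0.4 0 0 0 0;36 -4 -0.4 0 0 0 0;36 -4 -0.4 0 0 0 0;36 -4 -0.4 0 0 0 0;36 -4 -0.4 0 0 0 0;36 -4 -0.4 0 0 0 0"}}

```text
time_s: 21.47
tool_pos: [0.5676, -0.3478, 0.1394]
tcp_rot: [[-0.07, 0.998, -0.001], [0.998, 0.07, -0.001], [-0.001, -0.002, -1.0]]
force: [0.8, -1.2, -1.3]
finger_gap: 0.367
grasp_force: 0.0
```

Call:
{"method": "apply_moves", "body": {"motion": "36 -2.6 0 1 0 0 0;36 0 0 2 0 0 0;36 0 0 0 0 0 0;36 0 0 0 0 0 0"}}

```text
time_s: 21.8
tool_pos: [0.5688, -0.371, 0.1079]
tcp_rot: [[-0.069, 0.998, -0.004], [0.998, 0.069, 0.002], [0.002, -0.004, -1.0]]
force: [0.0, 0.2, -0.2]
finger_gap: 0.361
grasp_force: 0.0
```

```bash
python3 -c "
from h import *
crop('top',220,140,240,3,'f.png',150)
go(.5666,-.3736,.028,4)"
```

```text
t 21.85 pos [ 0.5698 -0.371   0.1093] yawY 4.03 tilt [-0.0021 -0.0002] F [0.3 0.4 0.4] gap 31.7 g 0.0
turn 0.0006 shift cm [-0.24 -0.32  8.13]
```

View pics/f.png

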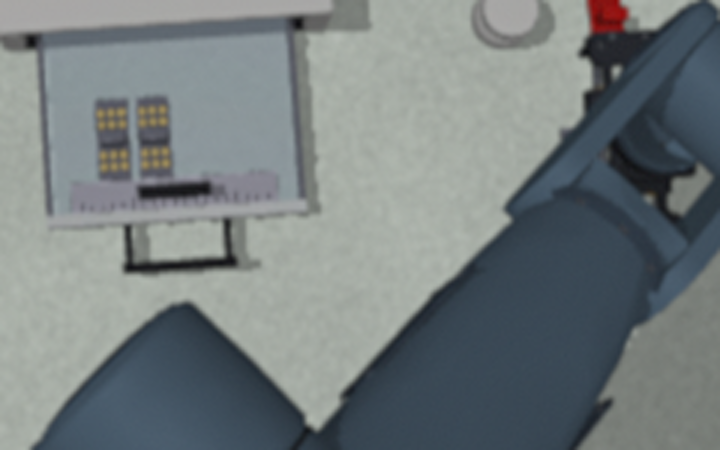

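Call:
{"method": "apply_moves", "body": {"motion": "36 -0.2 -0.3 2.5 0 0 0;36 0 0 3 0 0 0;36 0 0 2 0 0 0;36 0 0 0.7 0 0 0;36 0 0 0 0 0 0;0 0 0 0 0 0 0;0 0 0 0 0 0 0;0 0 0 0 0 0 0;0 0 0 0 0 0 0"}}

```text
time_s: 22.6
tool_pos: [0.5686, -0.3753, 0.0303]
tcp_rot: [[-0.07, 0.998, 0.002], [0.998, 0.07, -0.004], [-0.004, 0.002, -1.0]]
force: [-0.1, 1.3, 6.6]
finger_gap: 0.136
grasp_force: 12.0
```

Call:
{"method": "apply_moves", "body": {"motion": "0 0 0 -2 0 0 0;0 0 0 -4 0 0 0;0 0 0 -4 0 0 0;0 3 0 0 0 0 -0.02;0 3.8 0 0 0 0 0;0 3.8 0 0 0 0 0;0 3.8 0 0 0 0 0;0 3.8 0 0 0 0 0;0 3.8 0 0 0 0 0;0 3.8 0 0 0 0 0"}}

```text
time_s: 23.43
tool_pos: [0.5447, -0.1157, 0.1283]
tcp_rot: [[-0.089, 0.996, 0.001], [0.996, 0.089, -0.003], [-0.003, 0.001, -1.0]]
force: [0.8, 0.7, -0.4]
finger_gap: 0.133
grasp_force: 12.0
```

```bash
python3 -c "
from h import *
slot(.077,-.019,.055)"
```

```text
t 23.43 pos [ 0.5447 -0.1157  0.1283] yawY 5.13 tilt [ 0.0012 -0.0026] F [ 0.8  0.7 -0.4] gap 11.7 g 12.0
turn -0.0012 shift cm [11.94  5.87  7.31]
```

Call:
{"method": "apply_moves", "body": {"motion": "0 3 1.5 0 0 0 0;0 3 1.5 0 0 0 0;0 3 1.5 0 0 0 0;0 2.7 1.4 0.8 0 0 0;0 0 0 2 0 0 0;0 0 0 2 0 0 0;0 0 0 1.8 0 0 0;0 0 0 0 0 0 0;0 0 0 0 0 0 0;0 0 0 0 0 0 0"}}

```text
time_s: 24.27
tool_pos: [0.594, 0.0041, 0.0626]
tcp_rot: [[-0.09, 0.996, 0.002], [0.996, 0.09, -0.002], [-0.003, 0.001, -1.0]]
force: [0.8, 0.1, -0.9]
finger_gap: 0.136
grasp_force: 12.0
```

```bash
python3 -c "
from h import *
slot(.077,-.019,.0525)"
```

```text
t 24.27 pos [0.594  0.0041 0.0626] yawY 5.14 tilt [ 0.0016 -0.0025] F [ 0.8  0.1 -0.9] gap 12.0 g 12.0
turn -0.001 shift cm [ 0.44 -0.12  1.  ]
```

Call:
{"method": "apply_moves", "body": {"motion": "0 0.3 0 0.5 0 0 0;0 0 0 0.4 0 0 0;0 0 -0.2 0.2 0 0 0;0 0 -0.2 0 0 0 0;0 0 -0.2 0 0 0 0;0 0 -0.2 0 0 0 0;0 0 0 0 0 0 0;0 0 0 0 0 0 0"}}

```text
time_s: 24.93
tool_pos: [0.5856, 0.0066, 0.0507]
tcp_rot: [[-0.09, 0.996, 0.002], [0.996, 0.09, -0.002], [-0.002, 0.002, -1.0]]
force: [4.2, 1.2, -1.0]
finger_gap: 0.135
grasp_force: 12.0
```

```bash
python3 -c "
from h import *
slot(.07,-.02,.0503)"
```

```text
t 24.93 pos [0.5856 0.0066 0.0507] yawY 5.15 tilt [ 0.0017 -0.0022] F [ 4.2  1.2 -1. ] gap 11.9 g 12.0
turn -0.0009 shift cm [ 0.01 -0.01  0.04]
```

Call:
{"method": "apply_moves", "body": {"motion": "0 0 -0.1 0.05 0 0 0;0 0 0 0 0 0 0;36 0 0 0 0 0 0;36 0 0 0 0 0 0;36 0 0.2 0 0 0 0;36 0 0 -2 0 0 0;36 0 0 -4 0 0 0;36 0 0 -2 0 0 0;36 -3.5 -1 0 0 0 0;36 -3.8 -1 0 0 0 0"}}

```text
time_s: 25.77
tool_pos: [0.5735, -0.0668, 0.1318]
tcp_rot: [[-0.094, 0.996, 0.003], [0.996, 0.094, -0.003], [-0.003, 0.002, -1.0]]
force: [-0.3, 0.2, -0.8]
finger_gap: 0.361
grasp_force: 0.0
```

```bash
python3 -c "
from h import *
go(.4537,-.3718,.11,4.5)
im=ctrl.snapshot('top')[:,:,::-1]
cv2.imwrite('pics/g.png',cv2.resize(im[130:270,225:445],None,fx=3.5,fy=3.5,interpolation=cv2.INTER_CUBIC))"
```

```text
t 25.77 pos [ 0.5735 -0.0668  0.1318] yawY 5.42 tilt [ 0.0027 -0.003 ] F [-0.3  0.2 -0.8] gap 31.8 g 0.0
turn 0.016 shift cm [-29.46 -14.34   2.24]
```

View pics/g.png

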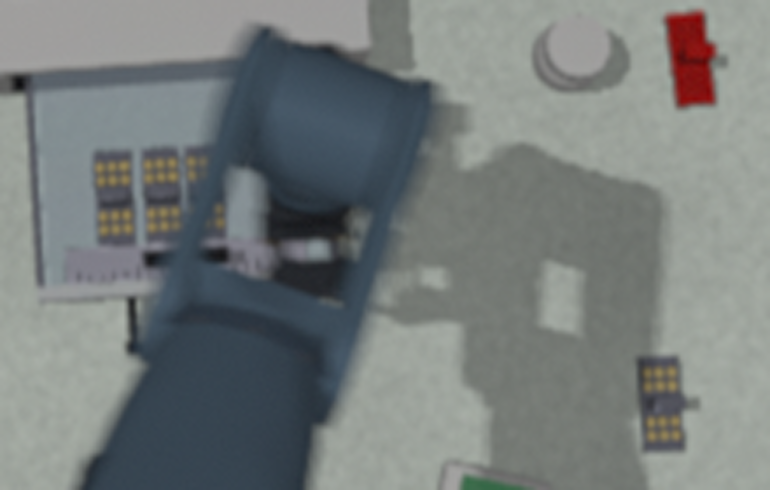

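The last plate was knocked about 30 mm towards the robot: it is now centred at crop (661,404). I'll re-measure it.

```bash
python3 -c "
from h import *
c=[(638,360),(678,357),(685,447),(644,450)]
w=np.array([world('top',225+(x+.5)/3.5-.5,130+(y+.5)/3.5-.5,.01)[:2] for x,y in c])
e=w[0]+w[1]-w[2]-w[3];f=w[0]+w[3]-w[1]-w[2];print(w.mean(0),np.degrees(np.arctan2(e[1],e[0])),np.degrees(np.arctan2(f[1],f[0]))-90)
go(*w.mean(0),.11,4)"
```

```text
[ 0.42128399 -0.37517914] 4.339509383813946 5.8529208081463935
t 25.82 pos [ 0.572  -0.0745  0.1309] yawY 5.13 tilt [ 0.0004 -0.0064] F [ 1.1 -4.8 -0.1] gap 31.9 g 0.0
turn 0.0197 shift cm [-28.93 -17.13   2.27]
```

Call:
{"method": "apply_moves", "body": {"motion": "36 -3.2 -1.9 0 0 0 0.01;36 -3.2 -1.9 0 0 0 0;36 -3.2 -1.9 0 0 0 0;36 -3.2 -1.9 0 0 0 0;36 -3.2 -1.9 0 0 0 0;36 -3.2 -1.9 0 0 0 0;36 -3.2 -1.9 0 0 0 0;36 -3.2 -1.9 0 0 0 0;36 -3.2 -1.9 1 0 0 0;36 0 0 0 0 0 0"}}

```text
time_s: 26.65
tool_pos: [0.4221, -0.3734, 0.1194]
tcp_rot: [[-0.075, 0.997, -0.002], [0.997, 0.075, -0.003], [-0.003, -0.002, -1.0]]
force: [-0.3, 0.2, -0.6]
finger_gap: 0.359
grasp_force: 0.0
```

```bash
python3 -c "
from h import *
ctrl.snapshot('top');ctrl.snapshot('top')
go(.4213,-.3752,.027,4.7)"
```

```text
t 26.75 pos [ 0.4241 -0.3691  0.1196] yawY 4.38 tilt [-0.0015 -0.0002] F [ 1.2 -0.4 -0.5] gap 31.8 g 0.0
turn -0.0055 shift cm [-0.59 -0.32  9.26]
```

Call:
{"method": "apply_moves", "body": {"motion": "36 -0.4 -0.3 3 0 0 0;36 0 0 3 0 0 0;36 0 0 2.6 0 0 0;36 0 0 0.5 0 0 0;36 0 0 0 0 0 0;0 0 0 0 0 0 0;0 0 0 0 0 0 0;0 0 0 0 0 0 0;0 0 0 0 0 0 0"}}

```text
time_s: 27.5
tool_pos: [0.4238, -0.3738, 0.0315]
tcp_rot: [[-0.08, 0.997, 0.002], [0.997, 0.08, -0.005], [-0.005, 0.001, -1.0]]
force: [-0.1, 1.1, 5.8]
finger_gap: 0.136
grasp_force: 12.0
```

Call:
{"method": "apply_moves", "body": {"motion": "0 0 0 -2 0 0 0;0 0 0 -4 0 0 0;0 0 0 -4 0 0 0;0 3 1.5 0 0 0 -0.008;0 3.5 1.9 0 0 0 0;0 3.5 1.9 0 0 0 0;0 3.5 1.9 0 0 0 0;0 3.5 1.9 0 0 0 0;0 3.5 1.9 0 0 0 0;0 3.5 1.9 0 0 0 0"}}

```text
time_s: 28.33
tool_pos: [0.5311, -0.1207, 0.13]
tcp_rot: [[-0.088, 0.996, 0.001], [0.996, 0.088, -0.003], [-0.003, 0.001, -1.0]]
force: [1.1, -2.0, 0.1]
finger_gap: 0.134
grasp_force: 12.0
```

```bash
python3 -c "
from h import *
slot(.077,-.058,.058)"
```

```text
t 28.33 pos [ 0.5311 -0.1207  0.13  ] yawY 5.02 tilt [ 0.0013 -0.0028] F [ 1.1 -2.   0.1] gap 11.8 g 12.0
turn -0.0031 shift cm [8.42 7.26 7.18]
```

Call:
{"method": "apply_moves", "body": {"motion": "0 2.5 2.2 0 0 0 0;0 2.5 2.2 0 0 0 0;0 2 1.6 0 0 0 0;0 1 1 1 0 0 0;0 0 0 2 0 0 0;0 0 0 2 0 0 0;0 0 0 1.5 0 0 0;0 0 0 0 0 0 0;0 0 0 0 0 0 0;0 0 0 0 0 0 0"}}

```text
time_s: 29.17
tool_pos: [0.5939, -0.037, 0.0652]
tcp_rot: [[-0.088, 0.996, 0.002], [0.996, 0.088, -0.003], [-0.003, 0.001, -1.0]]
force: [0.8, 0.7, -0.1]
finger_gap: 0.133
grasp_force: 12.0
```

```bash
python3 -c "
from h import *
slot(.077,-.057,.0535)"
```

```text
t 29.17 pos [ 0.5939 -0.037   0.0652] yawY 5.03 tilt [ 0.0016 -0.0026] F [ 0.8  0.7 -0.1] gap 11.7 g 12.0
turn -0.0029 shift cm [0.73 0.26 1.16]
```

Call:
{"method": "apply_moves", "body": {"motion": "0 0.7 0.2 0.5 0 0 -0.003;0 0 0 0.6 0 0 0;0 0 -0.2 0.2 0 0 0;0 0 -0.2 0 0 0 0;0 0 -0.2 0 0 0 0;0 0 -0.2 0 0 0 0;0 0 0 0 0 0 0;0 0 0 0 0 0 0"}}

```text
time_s: 29.83
tool_pos: [0.5888, -0.0304, 0.052]
tcp_rot: [[-0.09, 0.996, 0.006], [0.996, 0.09, -0.002], [-0.003, 0.005, -1.0]]
force: [8.1, 2.2, -0.4]
finger_gap: 0.137
grasp_force: 12.0
```

```bash
python3 -c "
from h import *
slot(.07,-.057,.0513)"
```

```text
t 29.83 pos [ 0.5888 -0.0304  0.052 ] yawY 5.18 tilt [ 0.0056 -0.0024] F [ 8.1  2.2 -0.4] gap 12.0 g 12.0
turn -0.0003 shift cm [0.02 0.01 0.07]
```

Call:
{"method": "apply_moves", "body": {"motion": "36 0 0 0 0 0 0;36 0 0 0 0 0 0;36 0 0.2 0 0 0 0;36 0 0 -2 0 0 0;36 0 0 -4 0 0 0;36 0 0 -2 0 0 0;0 1 -3.5 0 0 0 0;0 1 -3.5 0 0 0 0;0 1 -3.5 0 0 0 0;0 1 -3.5 0 0 0 0"}}

```text
time_s: 30.67
tool_pos: [0.4434, -0.0025, 0.1303]
tcp_rot: [[-0.091, 0.996, -0.001], [0.996, 0.091, -0.002], [-0.002, -0.002, -1.0]]
force: [0.0, -0.2, 0.8]
finger_gap: 0.081
grasp_force: 0.0
```

```bash
python3 -c "
from h import *
slot(-.10,0,.13)
im=ctrl.snapshot('scene')[:,:,::-1]
cv2.imwrite('pics/i.png',cv2.resize(im[180:300,260:420],None,fx=5,fy=5,interpolation=cv2.INTER_CUBIC))"
```

```text
t 30.67 pos [ 0.4434 -0.0025  0.1303] yawY 5.21 tilt [-0.0014 -0.002 ] F [ 0.  -0.2  0.8] gap 7.2 g 0.0
turn 0.0002 shift cm [ 1.63 -2.76  0.03]
```

View pics/i.png

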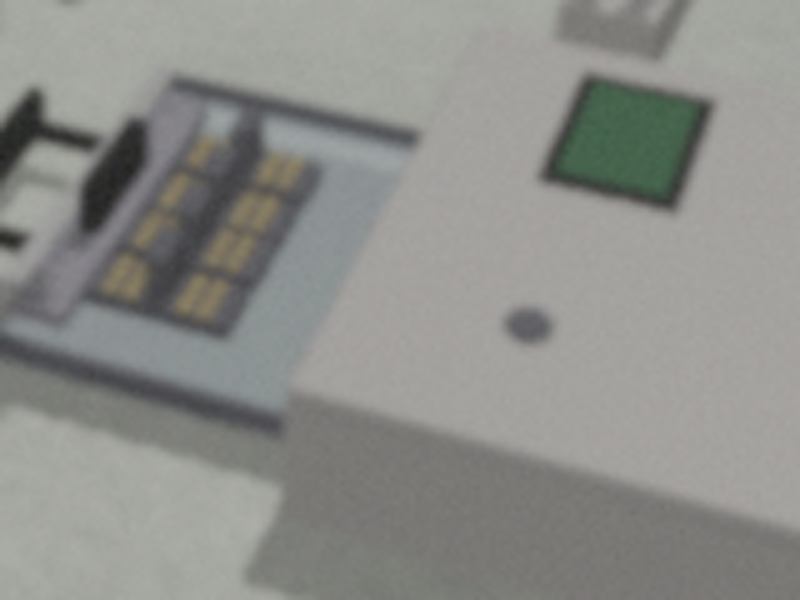

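Call:
{"method": "apply_moves", "body": {"motion": "0 1.6 -2.8 0 0 0 0;0 0 0 0 0 0 0;0 0 0 3 0 0 0;0 0 0 3 0 0 0;0 0 0 2.5 0 0 0;0 0 0 0 0 0 0;0 0 0 0 0 0 0;0 0 0 0 0 0 0"}}

```text
time_s: 31.38
tool_pos: [0.4171, 0.0101, 0.0467]
tcp_rot: [[-0.091, 0.996, 0.001], [0.996, 0.091, -0.002], [-0.002, 0.0, -1.0]]
force: [-0.3, -0.7, 0.4]
finger_gap: 0.004
grasp_force: 0.0
```

```bash
python3 -c "
from h import *
slot(-.081,0,.042)"
```

```text
t 31.38 pos [0.4171 0.0101 0.0467] yawY 5.21 tilt [ 0.0006 -0.0024] F [-0.3 -0.7  0.4] gap 0.4 g 0.0
turn 0.0003 shift cm [0.14 1.65 0.47]
```

Call:
{"method": "apply_moves", "body": {"motion": "0 0 0.2 0.4 0 0 0;0 0 0.2 0 0 0 0;0 0 0.2 0 0 0 0;0 0 0.2 0 0 0 0;0 0 0.2 0 0 0 0;0 0 0.2 0 0 0 0;0 0 0.2 0 0 0 0;0 0 0.2 0 0 0 0;0 0 0.2 0 0 0 0;0 0 0.2 0 0 0 0"}}

```text
time_s: 32.22
tool_pos: [0.4362, 0.0122, 0.0417]
tcp_rot: [[-0.091, 0.996, -0.0], [0.996, 0.091, -0.002], [-0.002, -0.001, -1.0]]
force: [0.6, 0.3, 0.5]
finger_gap: 0.008
grasp_force: 0.0
```

Call:
{"method": "apply_moves", "body": {"motion": "0 0 0.3 0 0 0 0;0 0 0.3 0 0 0 0;0 0 0.3 0 0 0 0;0 0 0.3 0 0 0 0;0 0 0.3 0 0 0 0;0 0 0.3 0 0 0 0;0 0 0.3 0 0 0 0;0 0 0.3 0 0 0 0;0 0 0.3 0 0 0 0;0 0 0.3 0 0 0 0"}}

```text
time_s: 33.05
tool_pos: [0.466, 0.015, 0.0416]
tcp_rot: [[-0.091, 0.996, -0.001], [0.996, 0.091, -0.002], [-0.002, -0.001, -1.0]]
force: [-3.2, 0.2, 2.3]
finger_gap: 0.004
grasp_force: 2.2
```

Call:
{"method": "apply_moves", "body": {"motion": "0 0 0.4 0 0 0 0;0 0 0.4 0 0 0 0;0 0 0.4 0 0 0 0;0 0 0.4 0 0 0 0;0 0 0.4 0 0 0 0;0 0 0.4 0 0 0 0;0 0 0.4 0 0 0 0;0 0 0.4 0 0 0 0;0 0 0.4 0 0 0 0;0 0 0.4 0 0 0 0"}}

```text
time_s: 33.88
tool_pos: [0.506, 0.0187, 0.0416]
tcp_rot: [[-0.091, 0.996, -0.0], [0.996, 0.091, -0.002], [-0.002, -0.001, -1.0]]
force: [-4.9, 2.2, 0.5]
finger_gap: 0.007
grasp_force: 2.2
```

Call:
{"method": "apply_moves", "body": {"motion": "0 0 0.4 0 0 0 0;0 0 0.4 0 0 0 0;0 0 0.4 0 0 0 0;0 0 0.4 0 0 0 0;0 0 0.4 0 0 0 0;0 0 0.4 0 0 0 0;0 0 0.4 0 0 0 0;0 0 0.4 0 0 0 0;0 0 0.4 0 0 0 0;0 0 0.4 0 0 0 0"}}

```text
time_s: 34.72
tool_pos: [0.5459, 0.0224, 0.0416]
tcp_rot: [[-0.091, 0.996, -0.0], [0.996, 0.091, -0.002], [-0.002, -0.0, -1.0]]
force: [-4.3, 2.4, 0.5]
finger_gap: 0.008
grasp_force: 2.1
```

Call:
{"method": "apply_moves", "body": {"motion": "0 0 0.4 0 0 0 0;0 0 0.4 0 0 0 0;0 0 0.4 0 0 0 0;0 0 0.4 0 0 0 0;0 0 0.4 0 0 0 0;0 0 0.4 0 0 0 0;0 0 0.4 0 0 0 0;0 0 0.3 0 0 0 0;0 0 0.3 0 0 0 0;0 0 0.3 0 0 0 0"}}

```text
time_s: 35.55
tool_pos: [0.5827, 0.0258, 0.0417]
tcp_rot: [[-0.091, 0.996, -0.0], [0.996, 0.091, -0.002], [-0.002, -0.0, -1.0]]
force: [-4.7, 2.6, 0.4]
finger_gap: 0.007
grasp_force: 2.1
```

Call:
{"method": "apply_moves", "body": {"motion": "0 0 0.2 0 0 0 0;0 0 0.2 0 0 0 0;0 0 0.2 0 0 0 0;0 0 0.2 0 0 0 0;0 0 0.2 0 0 0 0;0 0 0.2 0 0 0 0;0 0 0.2 0 0 0 0;0 0 0.2 0 0 0 0;0 0 0.2 0 0 0 0"}}

```text
time_s: 36.3
tool_pos: [0.6005, 0.0274, 0.0416]
tcp_rot: [[-0.091, 0.996, -0.0], [0.996, 0.091, -0.002], [-0.002, -0.0, -1.0]]
force: [-3.9, 3.2, 0.2]
finger_gap: 0.005
grasp_force: 2.1
```

Call:
{"method": "apply_moves", "body": {"motion": "0 0 0.15 0 0 0 0;0 0 0.15 0 0 0 0;0 0 0.15 0 0 0 0;0 0 0.15 0 0 0 0;0 0 0 0 0 0 0"}}

```text
time_s: 36.72
tool_pos: [0.6068, 0.0277, 0.0417]
tcp_rot: [[-0.091, 0.996, 0.0], [0.996, 0.091, -0.002], [-0.002, 0.0, -1.0]]
force: [-2.8, 1.6, -0.3]
finger_gap: 0.006
grasp_force: 1.3
```

Call:
{"method": "apply_moves", "body": {"motion": "0 0 0.12 0 0 0 0;0 0 0.12 0 0 0 0;0 0 0.12 0 0 0 0;0 0 0.12 0 0 0 0;0 0 0 0 0 0 0;0 0 0 0 0 0 0"}}

```text
time_s: 37.22
tool_pos: [0.6082, 0.0279, 0.0416]
tcp_rot: [[-0.091, 0.996, -0.007], [0.996, 0.091, -0.003], [-0.002, -0.007, -1.0]]
force: [-16.8, -0.7, 11.7]
finger_gap: 0.008
grasp_force: 9.0
```

End stop reached, with 17 N against it. Back off, lift away and look.

Call:
{"method": "apply_moves", "body": {"motion": "0 0 -0.5 0 0 0 0;0 0 -2 0 0 0 0;0 0 -2 0 0 0 0;0 0 0 -3 0 0 0;0 0 0 -4 0 0 0;0 -3.5 -1 0 0 0 0;0 -3.8 -1 0 0 0 0;0 -3.8 -1 0 0 0 0;0 0 0 0 0 0 0;0 0 0 0 0 0 0"}}

```text
time_s: 38.05
tool_pos: [0.5477, -0.0919, 0.113]
tcp_rot: [[-0.087, 0.996, 0.004], [0.996, 0.087, -0.004], [-0.004, 0.003, -1.0]]
force: [0.5, 0.7, -0.7]
finger_gap: 0.006
grasp_force: 0.0
```

```bash
python3 -c "
from h import *
im=ctrl.snapshot('top')[:,:,::-1]
cv2.imwrite('pics/j.png',cv2.resize(im[90:230,200:400],None,fx=4,fy=4,interpolation=cv2.INTER_CUBIC))
go(0.5,-.1,.13,5.2)"
```

```text
t 38.1 pos [ 0.5475 -0.0904  0.1126] yawY 5.07 tilt [ 0.0026 -0.0031] F [-0.1  0.2 -0.1] gap 0.4 g 0.0
turn -0.0023 shift cm [-0.53 -4.82 -1.74]
```

View pics/j.png

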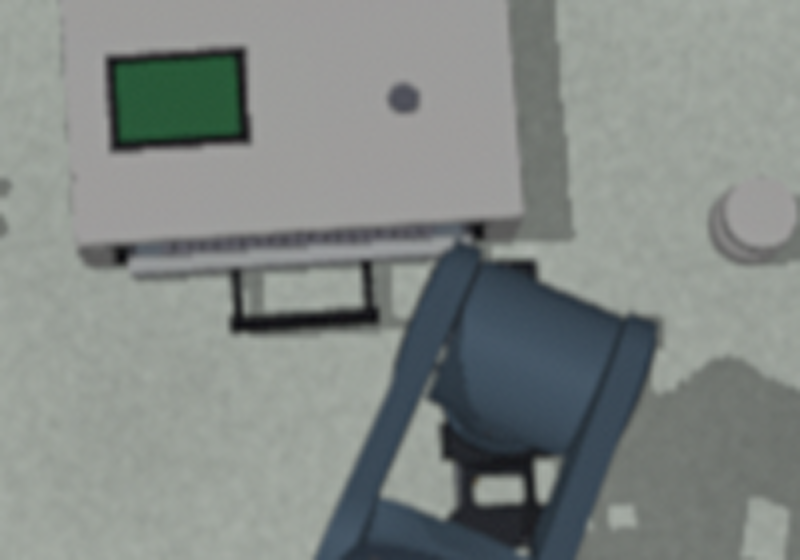

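```bash
python3 -c "
from h import *
a=ctrl.snapshot('top')[:,:,::-1];b=ctrl.snapshot('scene')[:,:,::-1]
cv2.imwrite('pics/k.png',cv2.resize(np.hstack([a,b]),(800,300),interpolation=cv2.INTER_AREA))"
```

```text
(no output)
```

View pics/k.png

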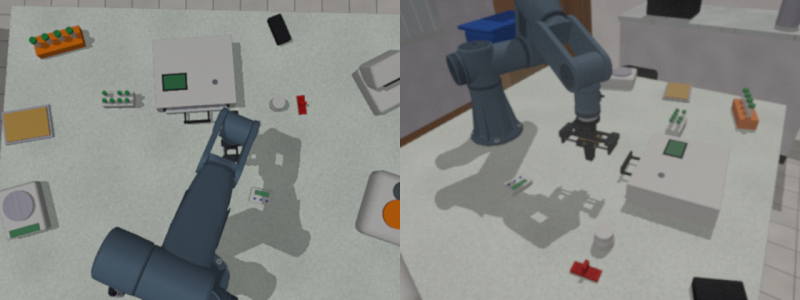

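The tray is shut, no kernel plates are left on the bench, and the jar, rack and timer are where they were.

```bash
python3 -c "
from workcell import ctrl
print(ctrl.job_done())"
```

```text
the job is handed in; nothing more can be done
None
```

The scale bar and all four kernel plates on the bench were laid flush in the tray, the tray was slid fully shut without disturbing the bystanders, and the job is handed in; the verdict was not shown, and the plates could not be seen once the tray was shut.

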